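Kit the crimp-head change parts and hold the mirror on the tray's marker

ROBOT

A 6-joint arm with a two-finger parallel gripper is mounted at the origin on the work surface. World frame = base frame: x ahead of the robot, y to its left, z up, the work surface at z = 0. Lengths are in mm, angles in rad, forces in N, time in s.
With the tool pointing down it reaches from about 250 to 800 mm from the base axis. Payload 3.9 kg.
Tool frame: the origin (TCP) lies between the finger pads; the fingertips stand 19 mm ahead of it and the grasp point (between the pads) is the TCP; z points along the fingers, y is the line along which they close (so a half turn about z gives the same grasp; the last joint's range is limited). The gripper opens to 85 mm and grips with 20 to 120 N. Pads are 22 mm wide; open, the fingers measure 114 mm over their backs; the gripper's body (76 mm by 85 mm) begins 54 mm behind the grasp point. The pads swing forward as they close: fully open they stand 13 mm farther back than shut.
Start: joints at [0, 0.26, -0.138, 1.173, 0, 1.571], TCP at [524.991, -0, 229.604] pointing down, gripper open.
Joint ranges: [-2.78, 2.78], [-0.83, 1.72], [-1.28, 1.37], [-1.9, 2.12], [-1.57, 1.48], [-3.14, 3.14]. Speed limits (rad/s): [2.57, 2.57, 3.14, 3.14, 3.14, 3.14].

INTERFACE

Orientations are given as [roll, pitch, yaw] about the fixed x, y, z axes, in that order (R = Rz(yaw) Ry(pitch) Rx(roll)).
In Python, from cell import bot gives the robot as it stands. The module is installed in compiled form; this text tells all that it offers.
- The arm moves only by the tool move_arm, never from a script. Its argument "commands" is a list that holds one entry, the list of rows, each a list of 5 numbers: the finger opening in cm, from 0 to 8.54, then the shift along the tool's x, y, z in cm, then the turn about the tool's z in degrees. A call has 1 to 5 rows; each row is the pose to reach, as a shift and turn from the pose commanded when the call began, along the tool's axes at that moment; what a row does not reach only later rows make up. A row lasts 1/12 s, in which the tool goes at most 41.7 mm and 7.16 degrees, less where a joint would pass 70% of its speed; a pose out of reach is approached as far as the arm can. A call with a gripper value outside its range is refused whole. The fingers move at their own pace and stop on an object; "grip_force" is the grip in N (left out, the last holds). Time passes only in rows, so rows that repeat a pose let the fingers close. It gives the time, the measured TCP pose, the force, the opening and the grip force at its end, in the units of the state.
- bot.get_obs(): the state, without advancing time (a new reading comes with each control period).
- bot.read_camera(name): name is "scene" or "side" or "wrist"; returns a dict with "pixels" (420x560x3 uint8, blue, green, red), "depth" (420x560 float32, mm along the optical axis (not along the pixel's ray), 0 where there is no reading), "fx", "fy", "cx", "cy" (pixels), "k1" (the pictures are not rectified: a ray, as slopes to the right and down, at radius r is drawn at 1 + k1 r^2 times it, then the intrinsics apply), "rvec" (rotation vector, rad) and "tvec" (3), from world to camera coordinates, as OpenCV has them. Camera axes: x right, y down, z forward; pixel columns grow to the right and rows downward; lengths in mm; the calibration is good to about 2 mm. A picture is of the moment at which its call begins.
- bot.hand_in(): hands the job in; it is judged then, once.
Trained networks look in the newest picture that a camera, given by its name, has taken for a name from the list of things; names that differ only in an ending like _2 or _b are one class to them, and where a whole thing is asked for, a point or a joint stands for the part that bears it (a point fixed in the world has none). Each returns a list of dicts, best first, with "score" (0 to 1); they miss things now and then, are a little off and sometimes report something else, mostly with a low value. They report only what shows in the picture. A call takes as long as a camera call. They do not tell look-alikes from the thing itself.
- bot.look_for(label, camera): "pixel" ([row, column] in pixels, amid what is visible of it).
- bot.cut_out(label, camera): "region" (420x560 bool, what is visible of it) and "pixel" ([row, column] in pixels, amid what is visible of it).
- bot.place_of(label, camera): "pixel" ([row, column] in pixels: a listed point, or the origin of a listed thing).
The state is a dict: "t": time; "joint_positions": joint angles; "qd": joint speeds; "joint_torque": joint torques, N m; "position": TCP position; "orientation": TCP orientation; "wrist_force": force on the tool from outside, world axes, zero at the start; "torque": the same for the moment, N m; "opening": finger opening in mm; "gripper_force": force on a finger pad.
Only numpy, scipy, OpenCV 4.12 (cv2) and the standard library are available. Lean on these libraries where they do the work, as an engineer would, in place of code of your own. Each camera call takes 0.05 s, during which the arm holds its last target. There are 200 camera calls.

TASK

Put the three loose crimp-head parts (stepped collet, ring and square profile block) into the grey tray, in any order. Then take the bar grip on top of the sprung swivel mirror, turn the mirror until the bench camera, looking into it, has the tray's marker plate in the middle of its view, and finish while still holding the mirror at that angle: it springs back if let go. Leave the jar, the cup and the screwdriver where they are.

Things in the scene. Friction and masses are not known exactly. Their poses are not given: they have to be found in the camera images.
- collet: Loose stepped steel collet, a solid round part 42 mm tall standing upright: foot 28 mm in diameter, a 40 mm flange between 14 and 20 mm up, and above it a 32 mm diameter neck up to 42 mm. 0.1 to 0.2 kg. Origin at the centre of its underside, z up.
- ring: Loose steel ring lying flat, 48 mm outside diameter, 28 mm hole, 22 mm high. 0.06 to 0.13 kg. Origin at the centre of its underside, z up.
- block: Loose block of square aluminium profile standing upright, 30 x 30 mm and 45 mm tall, with a dark slot line on each side. 0.06 to 0.13 kg. Origin at the centre of its underside, z up, x and y square to its sides.
- tray: Fixed grey open tray, 170 mm (its x) by 120 mm (its y) outside, walls 4 mm thick, 35 mm high, floor 4 mm. Origin at the centre of its underside, z up. An upright marker plate on a post stands 33 to 45 mm beyond its +x end wall, up to 108 mm high; its -x end looks roughly towards the mirror.
- marker (a point): Centre of the marker: a white upright plate 50 x 50 mm with a black cross, fixed behind the tray's +x end (118 mm from the tray's centre, 83 mm above the surface), facing along the tray's -x.
- unit: Fixed inspection unit: base bar 320 x 70 x 12 mm with the swivel mirror near one end and the bench camera at the other (black box with lens, 104 mm high, lens front 178 mm and box 240 mm from the mirror's axis). Origin on the mirror's upright axis at the surface; x points along the bar to the camera, z up. The camera looks straight at the axis, 83 mm above the surface.
- mirror: Upright mirror, glass 60 x 66 mm, black frame 68 x 76. Origin on its upright axis, 46 mm up. x: normal out of the reflecting face; y level along the glass; z up. A light spring (0.016 to 0.08 N m) holds it at a stop where x lies 0.1 rad clockwise from above of the way to the camera; it turns anticlockwise by up to 1.5 rad. Right aim: x halves the angle axis-to-camera, axis-to-marker.
- mirror_grip (a point): Middle of the bar grip above the mirror, on the swivel axis, 144 mm above the surface: a steel bar 14 mm thick (along the mirror's x), 42 mm long (along its y) and 32 mm tall (from 126 to 158 mm above the surface). It is one piece with the mirror and turns with it; pinch it from above across its 14 mm thickness.
- sight: Steel pointer needle under the mirror (reaches 62 mm from the axis, 34 to 38 mm up), geared to it so that it turns twice as far and always shows where the camera's line of sight goes after the mirror. Origin on the mirror's axis at the surface; x along the needle. The aim is right when its x axis, prolonged, passes under the marker's centre.
- jar: Bystander: closed amber glass jar, 52 mm in diameter, 75 mm tall. Origin at the centre of its underside.
- cup: Bystander: white plastic cup, 64 mm rim, 80 mm tall. Origin at the centre of its underside.
- driver: Bystander: screwdriver with a black handle, lying on the surface. Origin on the surface under it, x along it.
Things that resemble listed ones, but are neither listed nor needed, are in the scene too. Leave any pink or yellow look-alike of the ring alone.

How it is judged:
By the outcome, as a careful person would: the job done as asked, in the order asked, and still so for the second after the job is handed in, while the arm keeps its last pose, push and grip.
It also fails if it takes over 72 s, if anything falls off the work surface, if the arm or the gripper's body presses on something with over 40 N, if the wrist force passes 120 N, or if a joint passes its speed limit or range.

## Working session

There is one attempt and no reset: what is moved stays moved. The work goes in short steps, Python scripts to look and compute and a tool call to move; the robot and the scene stay as the last step left them, time stands still between calls to the robot, and variables do not carry over. Pictures are saved under pics/ and viewed, at most 10 in all, crops included, and the job is handed in when it is done.

Besides the shell and the picture viewer there is one more tool, called after "Request:" as name([rows], argument=value, ...), one row to a line, values as JSON. move_arm: Moves the arm, as the interface text tells. Its arguments: {"type":"object","properties":{"commands":{"type":"array","items":{"type":"array","items":{"type":"array","items":{"type":"number"}}}},"grip_force":{"type":"number"}},"required":["commands"]}

```bash
mkdir -p pics; cat > h.py <<'E'
import numpy as np, cv2
from cell import bot
def cam(n): return bot.read_camera(n)
def K(c): return np.array([[c['fx'],0,c['cx']],[0,c['fy'],c['cy']],[0,0,1.]]), np.array([c['k1'],0,0,0,0.])
def ray(c,px):
    k,d=K(c); u=cv2.undistortPoints(np.array([[[px[1],px[0]]]],float),k,d).ravel()
    R=cv2.Rodrigues(np.array(c['rvec'],float))[0]; t=np.array(c['tvec'],float).ravel()
    return -R.T@t, R.T@np.array([u[0],u[1],1.])
def onz(c,px,z):
    o,v=ray(c,px); return o+v*(z-o[2])/v[2]
def cloud(c,mask):
    r,q=np.nonzero(mask&(c['depth']>0)); k,d=K(c)
    u=cv2.undistortPoints(np.stack([q,r],1)[:,None].astype(float),k,d)[:,0]
    Z=c['depth'][r,q]; P=np.c_[u*Z[:,None],Z]
    R=cv2.Rodrigues(np.array(c['rvec'],float))[0]; t=np.array(c['tvec'],float).ravel()
    return (P-t)@R
def proj(c,p):
    k,d=K(c); return cv2.projectPoints(np.array(p,float).reshape(-1,1,3),np.array(c['rvec'],float),np.array(c['tvec'],float),k,d)[0][:,0,::-1]
E
python3 - <<'E'
from h import *
np.set_printoptions(precision=0,suppress=True)
for n in ("scene","side"):
    c=cam(n); cv2.imwrite(f'pics/{n}0.png',c['pixels']); print(n,ray(c,[210,280]))
    for l in "collet ring block tray unit mirror jar cup driver".split():
        for r in bot.cut_out(l,n)[:4]:
            P=cloud(c,r['region']); 
            if len(P): print(l,round(r['score'],2),np.array(r['pixel']),np.median(P,0),P.min(0),P.max(0),len(P))
    for l in "marker mirror_grip sight tray unit".split():
        for r in bot.place_of(l,n)[:3]: print('pl',l,round(r['score'],2),np.array(r['pixel']))
E
```

```text
scene (array([1197.,  -92., 1008.]), array([-1.,  0., -1.]))
collet 0.58 [210. 404.] [515. 387.  33.] [475. 370.  -2.] [528. 425.  46.] 162
collet 0.32 [260. 138.] [ 566. -412.   52.] [ 481. -470.   -5.] [ 601. -379.   84.] 640
ring 0.66 [208. 356.] [475. 254.  19.] [450. 227.  -3.] [498. 283.  27.] 181
ring 0.57 [190. 345.] [382. 237.  17.] [338. 216.  -3.] [409. 259.  28.] 186
block 0.62 [216. 162.] [ 411. -355.   35.] [ 392. -380.   -1.] [ 426. -339.   51.] 170
tray 0.8 [257. 325.] [628. 112.   6.] [535.   9.  -4.] [707. 239. 110.] 2734
tray 0.19 [190. 346.] [385. 237.  19.] [358. 216.  -3.] [409. 259.  28.] 167
unit 0.91 [226. 213.] [ 481. -209.   13.] [ 370. -364.   -4.] [552. -25. 162.] 2747
unit 0.54 [258. 139.] [ 567. -413.   54.] [ 537. -442.   -0.] [ 601. -379.   84.] 587
mirror 0.49 [195. 248.] [442. -77. 116.] [271. -92.  -5.] [463. -61. 162.] 250
jar 0.81 [289. 167.] [ 687. -334.   65.] [ 633. -375.   -0.] [ 702. -312.   80.] 473
cup 0.76 [256. 139.] [ 567. -412.   53.] [ 479. -470.   -4.] [ 601. -379.   84.] 618
driver 0.71 [261. 418.] [702. 372.  22.] [625. 323.   3.] 
[... 846 characters left out ...]
 -4.] [736. 233. 109.] 2853
tray 0.86 [255. 220.] [635. 109.   9.] [548.   4.  -3.] [736. 232. 109.] 2700
unit 0.83 [211. 317.] [436. -78.  63.] [ 378. -509.   -5.] [556. -21. 160.] 1899
mirror 0.57 [206. 320.] [425. -76. 100.] [ 392. -313.   -2.] [512. -62. 160.] 770
mirror 0.53 [252. 223.] [636. 109.   8.] [547. -40.  -4.] [726. 235. 109.] 2864
jar 0.62 [168. 270.] [ 667. -322.   46.] [ 644. -417.   -2.] [ 697. -303.   79.] 360
driver 0.73 [317. 142.] [684. 393.  20.] [620. 324.  -3.] [731. 500.  29.] 556
pl marker 0.66 [255. 191.]
pl marker 0.37 [236. 318.]
pl mirror_grip 0.59 [191. 322.]
pl sight 0.57 [238. 317.]
pl sight 0.16 [332. 144.]
pl tray 0.76 [256. 225.]
pl unit 0.62 [234. 315.]
```

View pics/scene0.png

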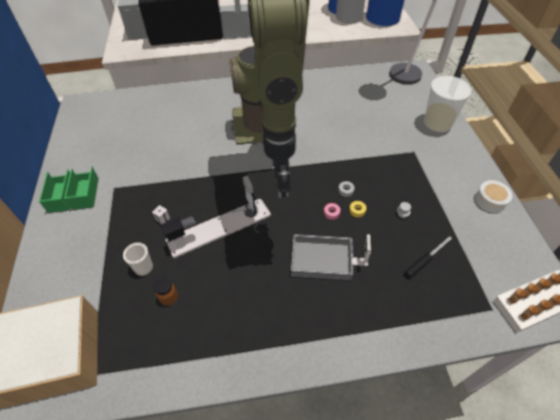

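View pics/side0.png

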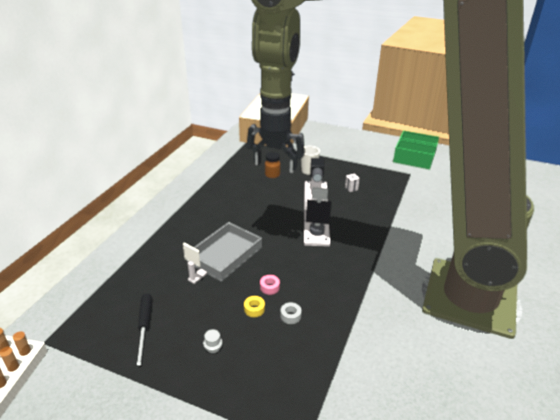

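The steel ring candidates in the scene picture are grey [188,346], pink [211,332] and yellow [208,357]; I choose the grey one. The collet is the only stepped grey part, at [210,404]. The block is the white cube at [214,161], next to the camera. The cup is at [256,138] and the jar at [290,166]. I'll measure these more closely.

```bash
python3 - <<'E'
from h import *
np.set_printoptions(precision=1,suppress=True)
o=bot.get_obs(); print(o['position'],o['orientation'],o['t'])
C={n:cam(n) for n in("scene","side","wrist")}
R=cv2.Rodrigues(np.array(C['wrist']['rvec'],float))[0]; print('wristcam',ray(C['wrist'],[210,280]),R)
def pl(l,n):
    return [(round(r['score'],2),np.array(r['pixel']),onz(C[n],r['pixel'],{'marker':83,'mirror_grip':144,'sight':0,'unit':0}.get(l,0))[:2]) for r in bot.place_of(l,n)[:3]]
for n in("scene","side"):
    for l in "collet ring block tray marker unit sight mirror_grip".split(): print(n,l,*pl(l,n))
# tray rim
for n in("scene","side"):
    r=bot.cut_out('tray',n)[0]; P=cloud(C[n],r['region'])
    Q=P[(P[:,2]>28)&(P[:,2]<41)]; print(n,'tray',cv2.minAreaRect(Q[:,:2].astype(np.float32)))
    for l,b in(('block',(405,-352)),('ring',(382,238)),('collet',(507,396))):
        P=cloud(C[n],np.ones((420,560),bool)); Q=P[(np.hypot(P[:,0]-b[0],P[:,1]-b[1])<40)&(P[:,2]>12)&(P[:,2]<60)]
        top=np.percentile(Q[:,2],95); T=Q[Q[:,2]>top-6]; print(n,l,top,T.mean(0),cv2.minAreaRect(T[:,:2].astype(np.float32)))
s=C['scene']['pixels']; d=C['side']['pixels']
def crop(i,r,c): return cv2.resize(i[r-30:r+30,c-40:c+40],(400,300),interpolation=cv2.INTER_CUBIC)
cv2.imwrite('pics/crop.png',np.vstack([np.hstack([crop(s,200,370),crop(d,320,250)]),np.hstack([crop(s,225,165),crop(d,183,340)])]))
E
```

```text
[525.   -0.  229.6] [-3.1 -0.   1.6] 1.5
wristcam (array([525.7,  67.7, 374.6]), array([-0. , -0.3, -1. ])) [[ 1.  -0.   0. ]
 [-0.  -1.   0.3]
 [ 0.  -0.3 -1. ]]
scene collet (0.45, array([215.5, 403.1]), array([512.2, 393.9]))
scene ring (0.64, array([212.9, 330.9]), array([464.5, 169.8])) (0.58, array([210.5, 354.8]), array([467.6, 247.4])) (0.47, array([195.5, 342.4]), array([400.6, 223.6]))
scene block (0.7, array([217.1, 163.6]), array([ 394. , -356.2]))
scene tray (0.95, array([260.4, 322.2]), array([630.1, 105. ]))
scene marker (0.56, array([247.2, 365.4]), array([655.5, 214.7]))
scene unit (0.96, array([215.9, 251.8]), array([435.1, -79.5]))
scene sight (0.51, array([210.2, 252.4]), array([412.8, -75.1]))
scene mirror_grip (0.5, array([181.6, 246.8]), array([418.1, -81.9]))
side collet (0.83, array([344.3, 216.6]), array([503.7, 378.7]))
side ring (0.86, array([309.2, 252.7]), array([474.3, 251.8])) (0.85, array([315.2, 293.2]), array([378.4, 231.1])) (0.55, array([281.6, 268.1]), array([478.1, 150.2]))
side block (0.55, array([188.5, 351.2]), array([ 402.2, -359.8]))
side t
[... 813 characters left out ...]
9476536494 [508.7 390.8  42.2] ((509.2205810546875, 391.28564453125), (30.203214645385742, 30.94220542907715), 18.26841163635254)
side tray ((630.985107421875, 122.31774139404297), (218.15574645996094, 124.42755126953125), 76.58245086669922)
side block 46.522421956218956 [ 400.8 -356.4   44.5] ((400.6225280761719, -356.0504150390625), (30.60759162902832, 32.864227294921875), 39.710533142089844)
side ring 23.361046737296288 [382.  238.9  21.1] ((382.21636962890625, 239.25730895996094), (48.77770233154297, 45.75040054321289), 87.56047821044922)
side collet 43.60982925048597 [504.6 392.   41.5] ((504.5851745605469, 391.1440734863281), (32.142364501953125, 31.029376983642578), 81.86785125732422)
```

View pics/crop.png

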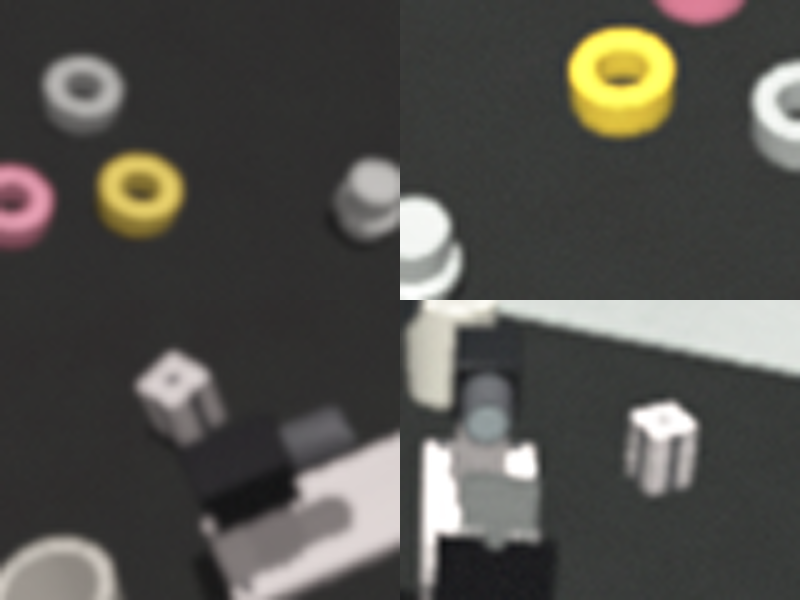

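The crop confirms the choice: top left shows the grey ring (pink and yellow ones beside it), right of it the stepped collet; the bottom shows the slotted block beside the bench camera box. I'll move above the ring.

Request:
move_arm([
  [[6.0, 4, -2.4, 2, 0], [6.0, 8, -4.8, 4, 0], [6.0, 12, -7.1, 6, 0], [6.0, 12, -7.1, 6, 0]],
], grip_force=40)

```text
t: 2.88
position: [451.3, 121.6, 168.2]
orientation: [-3.139, -0.001, 1.572]
wrist_force: [-0.5, 1.2, -0.1]
opening: 60.0
gripper_force: 0.0
```

Request:
move_arm([
  [[6.0, 4, -2.4, 2, 0], [6.0, 8, -4.8, 4, 0], [6.0, 11.8, -7.1, 6, 0], [6.0, 11.8, -7.1, 6, 0], [6.0, 11.8, -7.1, 6, 0]],
])

```text
t: 3.3
position: [379.3, 240.1, 107.6]
orientation: [-3.137, 0.001, 1.576]
wrist_force: [0.3, -0.7, -0.0]
opening: 59.8
gripper_force: 0.0
```

```bash
cat >> h.py <<'E'
def near(c,b,lo,hi,r=40):
    P=cloud(c,np.ones((420,560),bool)); return P[(np.hypot(P[:,0]-b[0],P[:,1]-b[1])<r)&(P[:,2]>lo)&(P[:,2]<hi)]
E
python3 - <<'E'
from h import *
np.set_printoptions(precision=1,suppress=True)
o=bot.get_obs(); print(o['position'],o['orientation'],o['opening'],o['t'])
c=cam('wrist'); cv2.imwrite('pics/w1.png',c['pixels'])
T=near(c,(383,238),17,30); print(len(T),T.mean(0),cv2.minEnclosingCircle(T[:,:2].astype(np.float32)),cv2.minAreaRect(T[:,:2].astype(np.float32)))
for r in bot.cut_out('ring','wrist')[:3]: print(r['score'],r['pixel'],onz(c,r['pixel'],22))
E
```

```text
[379.3 240.1 107.6] [-3.1  0.   1.6] 59.752451607642406 3.3
1807 [383.4 238.8  22.2] ((383.47467041015625, 237.82041931152344), 23.90642547607422) ((383.4572448730469, 238.071533203125), (47.047119140625, 46.80679702758789), 57.04541778564453)
0.78 [264.1, 393.2] [474.3 188.6  22. ]
0.71 [193.0, 404.8] [477.  250.7  22. ]
0.64 [218.6, 286.0] [383.2 228.6  22. ]
```

View pics/w1.png

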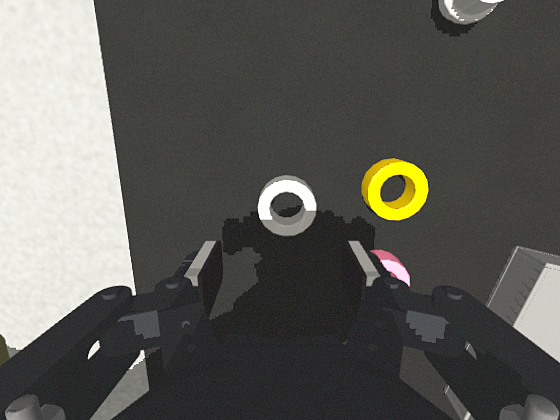

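The ring is at (383,238), between the fingers (pixel [206,286]); yellow [189,395] and pink [265,392] are clear of the fingers. Now grasp and lift.

Request:
move_arm([
  [[6.0, 0, 0, 3.5, 0], [6.0, 0, 0, 7, 0], [6.0, 0, 0, 9.2, 0], [6.0, 0, 0, 9.2, 0], [6.0, 0, 0, 9.2, 0]],
])

```text
t: 3.82
position: [383.2, 236.8, 17.5]
orientation: [-3.14, 0.001, 1.569]
wrist_force: [-0.3, 0.2, -0.2]
opening: 60.3
gripper_force: 0.0
```

Request:
move_arm([
  [[3.0, 0, 0, 0, 0], [3.0, 0, 0, 0, 0], [3.0, 0, 0, 0, 0], [3.0, 0, 0, 0, 0], [3.0, 0, 0, 0, 0]],
])

```text
t: 4.23
position: [384.0, 238.9, 19.8]
orientation: [3.139, -0.002, 1.571]
wrist_force: [-1.9, -0.3, 8.0]
opening: 30.1
gripper_force: 3.9
```

Request:
move_arm([
  [[3.0, 0, 0, 0, 0], [3.0, 0, 0, -2, 0], [3.0, 0, 0, -5, 0], [3.0, 0, 0, -8, 0], [3.0, 0, 0, -10, 0]],
])

```text
t: 4.65
position: [384.7, 238.9, 121.7]
orientation: [3.137, -0.003, 1.571]
wrist_force: [1.5, 0.8, -1.1]
opening: 29.9
gripper_force: 0.0
```

```bash
python3 - <<'E'
from h import *
np.set_printoptions(precision=1,suppress=True)
c=cam('wrist'); cv2.imwrite('pics/w2.png',c['pixels'])
for z in(3,10,15,20,60,90,100,110,120):
    T=near(c,(384,238),z,z+5,35); print(z,len(T),T.mean(0) if len(T) else 0)
E
```

```text
3 115 [384.7 241.6   5.1]
10 103 [383.5 240.4  12.5]
15 121 [383.5 240.5  17.6]
20 1546 [383.5 238.7  22.4]
60 0 0
90 0 0
100 0 0
110 0 0
120 3 [380.3 246.  124.7]
```

View pics/w2.png

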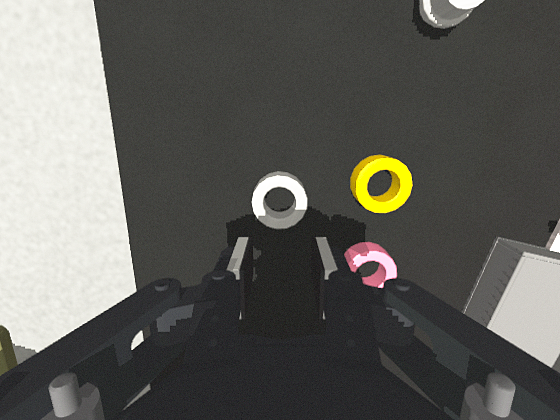

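The picture shows the grey ring still at [200,280], unmoved, with the fingers at 30 mm opening above it: the pads didn't catch it. I'll check where the fingertips actually are.

```bash
python3 - <<'E'
from h import *
np.set_printoptions(precision=1,suppress=True)
o=bot.get_obs(); print(o['position'],o['orientation'],o['opening'])
c=cam('wrist'); p=np.array(o['position'])
print('tcp px',proj(c,[p,p-[0,0,19],[p[0],p[1],22]]))
P=cloud(c,np.ones((420,560),bool)); T=P[(np.abs(P[:,0]-p[0])<60)&(np.abs(P[:,1]-p[1])<40)&(P[:,2]>40)&(P[:,2]<160)]
for side in(-1,1):
    S=T[(T[:,0]-p[0])*side>0]; print(len(S),S.min(0)-p,S.max(0)-p)
for px in([240,243],[250,243],[280,236],[320,236],[240,322],[280,330]):
    m=np.zeros((420,560),bool);m[px[0],px[1]]=1;print(px,cloud(c,m)-p)
E
```

```text
[386.7 240.2 124.7] [ 3.1 -0.   1.6] 30.03017056634489
tcp px [[250.9 280.3]
 [237.2 280.1]
 [200.2 279.6]]
1031 [-28.2 -11.2   2.6] [-14.3  11.8  35.3]
1020 [ 15.2 -11.2   2.4] [29.1 11.8 35.3]
[240, 243] [[-18.   10.7  10.7]]
[250, 243] [[-16.7  10.7  22.1]]
[280, 236] [[-17.5   6.5  40.7]]
[320, 236] [[-11.7  17.4  79.3]]
[240, 322] [[20.  10.9 11.6]]
[280, 330] [[17.7 10.9 48.6]]
```

Request:
move_arm([
  [[6.0, 0, 0, 0, 0], [6.0, 0, 0, 3, 0], [6.0, 0, 0, 6, 0], [6.0, 0, 0, 6, 0], [6.0, 0, 0, 6, 0]],
])

```text
t: 5.17
position: [380.6, 236.5, 56.0]
orientation: [-3.136, 0.003, 1.571]
wrist_force: [0.7, 0.4, 1.7]
opening: 60.2
gripper_force: 0.0
```

```bash
cat >> h.py <<'E'
def tips():
    o=bot.get_obs(); p=np.array(o['position']); c=cam('wrist'); o2=bot.get_obs()
    print('pos',p,np.array(o2['position']),np.array(o2['orientation']),'open',o2['opening'],'F',np.array(o2['wrist_force']),o2['gripper_force'],o2['t'])
    P=cloud(c,np.ones((420,560),bool)); P=P-p; T=P[(np.abs(P[:,0])<60)&(np.abs(P[:,1])<40)&(P[:,2]>-30)&(P[:,2]<50)&(P[:,2]+p[2]>32)]
    print('tips',len(T),np.percentile(T[:,2],[0,1,5]) if len(T) else 0); return c
E
python3 - <<'E'
from h import *
np.set_printoptions(precision=1,suppress=True)
tips();tips()
E
```

```text
pos [380.6 236.5  56. ] [382.1 237.4  57.3] [-3.1  0.   1.6] open 59.86708198715229 F [-0.   0.2  0.7] 0.0 5.2167
tips 4116 [ 6.7  8.9 12.3]
pos [382.1 237.4  57.3] [383.1 238.   58.1] [-3.1  0.   1.6] open 59.96735271536258 F [ 0.6 -0.3  0.7] 0.0 5.2667
tips 4124 [ 6.9  8.9 12.4]
```

Request:
move_arm([
  [[6.0, 0, 0, 2, 0], [6.0, 0, 0, 4, 0], [6.0, 0, 0, 5.6, 0], [6.0, 0, 0, 5.6, 0], [6.0, 0, 0, 5.6, 0]],
])

```text
t: 5.68
position: [383.3, 238.2, 2.3]
orientation: [3.142, 0.0, 1.571]
wrist_force: [-0.2, 0.6, 0.5]
opening: 59.9
gripper_force: 0.0
```

Request:
move_arm([
  [[3.0, 0, 0, 0, 0], [3.0, 0, 0, 0, 0], [3.0, 0, 0, 0, 0], [3.0, 0, 0, 0, 0], [3.0, 0, 0, 0, 0]],
])

```text
t: 6.1
position: [384.2, 238.8, 3.4]
orientation: [3.139, -0.002, 1.571]
wrist_force: [-1.0, -0.4, 7.2]
opening: 46.7
gripper_force: 40.8
```

Request:
move_arm([
  [[3.0, 0, 0, -2, 0], [3.0, 0, 0, -5, 0], [3.0, 0, 0, -8, 0], [3.0, 0, 0, -10, 0]],
])

```text
t: 6.43
position: [384.2, 238.7, 105.0]
orientation: [3.138, -0.002, 1.571]
wrist_force: [1.4, 0.2, -1.4]
opening: 46.7
gripper_force: 41.9
```

Request:
move_arm([
  [[3.0, -2, 2.5, 0, 0], [3.0, -4.5, 5.7, 0, 0], [3.0, -7, 8.9, 0, 0], [3.0, -9.2, 11.7, 0, 0], [3.0, -9.2, 11.7, 0, 0]],
])

```text
t: 6.85
position: [507.0, 143.1, 103.4]
orientation: [3.133, 0.001, 1.565]
wrist_force: [0.9, 0.6, -0.6]
opening: 46.5
gripper_force: 41.9
```

Request:
move_arm([
  [[3.0, -2.5, 3.2, 0, 0], [3.0, -5, 6.4, 0, 0], [3.0, -7.5, 9.6, 0, 0], [3.0, -9.1, 11.6, 0, 0], [3.0, -9.1, 11.6, 0, 0]],
])

```text
t: 7.27
position: [621.5, 51.7, 102.7]
orientation: [3.135, 0.001, 1.566]
wrist_force: [0.7, -0.4, -1.1]
opening: 46.7
gripper_force: 41.9
```

```bash
python3 - <<'E'
from h import *
np.set_printoptions(precision=1,suppress=True)
c=tips(); cv2.imwrite('pics/w3.png',c['pixels'])
P=near(c,(627,102),31,38,115); print(cv2.minAreaRect(P[:,:2].astype(np.float32)))
E
```

```text
pos [621.5  51.7 102.7] [618.5  53.4 102.3] [ 3.1 -0.   1.6] open 46.63352188872639 F [-0.8  0.3 -1.8] 41.94911113008857 7.3167
tips 10761 [-2.8  0.   4.3]
((627.6953125, 101.77645874023438), (170.0496063232422, 120.78485870361328), 76.46333312988281)
```

View pics/w3.png

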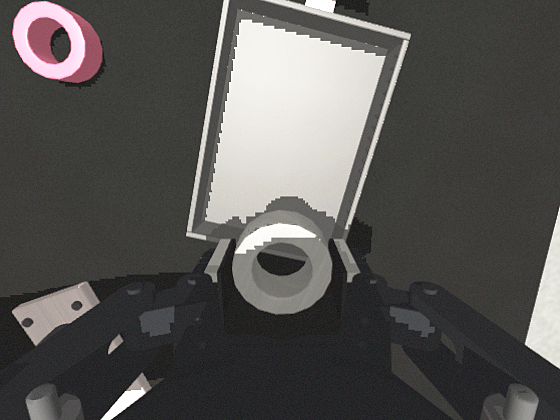

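The ring is held ([262,285]) and the tray lies ahead with its centre at (628,102), yaw 76.5°. Lower, release, rise, and head for the collet.

Request:
move_arm([
  [[3.0, 0, 0, 3, 0], [3.0, 0, 0, 6, 0], [3.0, 0, 0, 8.5, 0], [3.0, 0, 0, 9.4, 0], [3.0, 0, 0, 9.4, 0]],
])

```text
t: 7.73
position: [613.5, 55.9, 7.8]
orientation: [-3.138, -0.0, 1.572]
wrist_force: [0.2, 0.0, -2.0]
opening: 46.3
gripper_force: 43.0
```

Request:
move_arm([
  [[3.0, 0, 0, 0, 0], [6.0, 0, 0, 0, 0], [6.0, 0, 0, 0, 0], [6.0, 0, 0, 0, 0]],
])

```text
t: 8.07
position: [616.4, 55.4, 8.4]
orientation: [3.14, -0.0, 1.571]
wrist_force: [0.1, 0.3, 0.5]
opening: 59.9
gripper_force: 0.0
```

Request:
move_arm([
  [[6.0, 0, 0, -3, 0], [6.0, 0, 0, -7, 0], [6.0, 0, 0, -11, 0], [6.0, 0, 0, -13, 0]],
])

```text
t: 8.4
position: [618.4, 55.2, 143.0]
orientation: [3.135, -0.001, 1.571]
wrist_force: [0.6, 0.2, 0.3]
opening: 60.0
gripper_force: 0.0
```

Request:
move_arm([
  [[6.0, 3.5, -1.2, 0, 0], [6.0, 7.1, -2.4, 0, 0], [6.0, 10.6, -3.6, 0, 0], [6.0, 14.1, -4.8, 0, 0], [6.0, 16.8, -5.5, 0, 0]],
])

```text
t: 8.82
position: [559.6, 225.4, 138.2]
orientation: [-3.142, -0.001, 1.572]
wrist_force: [-0.3, -0.8, 0.7]
opening: 59.7
gripper_force: 0.0
```

Request:
move_arm([
  [[6.0, 3.5, -1.2, 0, 0], [6.0, 7.1, -2.4, 0, 0], [6.0, 10.6, -3.6, 0, 0], [6.0, 14.1, -4.8, 0, 0], [6.0, 16.8, -5.5, 0, 0]],
])

```text
t: 9.23
position: [504.5, 393.8, 138.1]
orientation: [-3.142, -0.001, 1.573]
wrist_force: [0.2, -0.4, -0.4]
opening: 59.9
gripper_force: 0.0
```

```bash
python3 - <<'E'
from h import *
np.set_printoptions(precision=1,suppress=True)
c=tips(); c=tips()
T=near(c,(506,391),36,50,40); print(len(T),T.mean(0),cv2.minEnclosingCircle(T[:,:2].astype(np.float32)))
s=cam('side'); T=near(s,(616.5,54.8),14,32,32); print('ring',len(T),T.mean(0))
E
```

```text
pos [504.5 393.8 138.1] [503.7 398.7 138. ] [-3.1 -0.   1.6] open 59.95389099068191 F [ 0.5  4.3 -0. ] 0.0 9.2833
tips 4114 [ 6.6  8.9 12.4]
pos [503.7 398.7 138. ] [504.7 395.6 137.8] [ 3.1 -0.   1.6] open 59.959104157986324 F [-0.5 -0.3  0.2] 0.0 9.3333
tips 4102 [ 6.9  9.  12.6]
1101 [506.3 392.6  42.4] ((506.2420959472656, 391.671875), 15.910018920898438)
ring 179 [612.8  57.5  22.6]
```

Request:
move_arm([
  [[6.0, 0, 0, 3.5, 0], [6.0, 0, 0, 7, 0], [6.0, 0, 0, 10, 0], [6.0, 0, 0, 11.6, 0], [6.0, 0, 0, 11.6, 0]],
])

```text
t: 9.8
position: [503.3, 387.1, 17.3]
orientation: [-3.135, 0.006, 1.569]
wrist_force: [-0.7, -0.3, -0.1]
opening: 60.3
gripper_force: 0.0
```

Request:
move_arm([
  [[2.0, 0, 0, 0, 0], [2.0, 0, 0, 0, 0], [2.0, 0, 0, 0, 0], [2.0, 0, 0, 0, 0], [2.0, 0, 0, 0, 0]],
])

```text
t: 10.22
position: [507.6, 391.7, 23.7]
orientation: [3.138, -0.002, 1.571]
wrist_force: [0.9, -1.7, 4.7]
opening: 29.6
gripper_force: 40.0
```

Request:
move_arm([
  [[2.0, 0, 0, 0, 0], [2.0, 0, 0, -3, 0], [2.0, 0, 0, -7, 0], [2.0, 0, 0, -10, 0], [2.0, 0, 0, -12, 0]],
])

```text
t: 10.63
position: [507.0, 392.1, 145.4]
orientation: [3.138, -0.003, 1.571]
wrist_force: [0.2, 0.7, -1.5]
opening: 29.6
gripper_force: 40.0
```

Request:
move_arm([
  [[2.0, -3, 0.4, 0, 0], [2.0, -6.5, 0.9, 0, 0], [2.0, -10, 1.4, 0, 0], [2.0, -14, 2, 0, 0], [2.0, -14, 2, 0, 0]],
])

```text
t: 11.05
position: [525.7, 244.3, 141.6]
orientation: [-3.14, 0.005, 1.565]
wrist_force: [-0.7, -0.5, -2.3]
opening: 30.0
gripper_force: 40.0
```

Request:
move_arm([
  [[2.0, -2.5, 2.7, 0, 0], [2.0, -5, 5.4, 0, 0], [2.0, -7.5, 8.1, 0, 0], [2.0, -10.3, 11.2, 0, 0], [2.0, -10.3, 11.2, 0, 0]],
])

```text
t: 11.47
position: [643.8, 143.0, 141.5]
orientation: [3.136, 0.002, 1.564]
wrist_force: [-0.1, 1.0, -1.3]
opening: 29.9
gripper_force: 40.2
```

Request:
move_arm([
  [[2.0, 0, 0, 0, 0], [2.0, 0, 0, 3.5, 0], [2.0, 0, 0, 7, 0], [2.0, 0, 0, 9.5, 0], [2.0, 0, 0, 11, 0]],
])

```text
t: 11.88
position: [634.2, 148.6, 28.1]
orientation: [-3.135, 0.001, 1.572]
wrist_force: [0.0, 0.2, -0.8]
opening: 29.9
gripper_force: 40.3
```

Request:
move_arm([
  [[2.0, 0, 0, 0.4, 0], [2.0, 0, 0, 0.4, 0], [2.0, 0, 0, 0.4, 0]],
])

```text
t: 12.13
position: [636.8, 149.1, 27.6]
orientation: [-3.141, -0.0, 1.572]
wrist_force: [-0.2, 0.6, -1.7]
opening: 29.7
gripper_force: 42.1
```

Request:
move_arm([
  [[5.0, 0, 0, 0, 0], [5.0, 0, 0, 0, 0], [5.0, 0, 0, 0, 0]],
])

```text
t: 12.38
position: [638.3, 148.5, 28.2]
orientation: [3.14, -0.0, 1.571]
wrist_force: [-0.4, 0.5, 0.2]
opening: 50.3
gripper_force: 0.0
```

Request:
move_arm([
  [[5.0, 0, 0, -3, 0], [5.0, 0, 0, -7, 0], [5.0, 0, 0, -11, 0], [5.0, 0, 0, -15, 0], [5.0, 0, 0, -17, 0]],
])

```text
t: 12.8
position: [640.2, 148.6, 203.8]
orientation: [3.134, -0.002, 1.571]
wrist_force: [0.8, 0.4, 0.7]
opening: 49.8
gripper_force: 0.0
```

```bash
python3 - <<'E'
from h import *
np.set_printoptions(precision=1,suppress=True)
c=tips(); cv2.imwrite('pics/w4.png',c['pixels'])
T=near(c,(639,148),40,55,30); print('collet',len(T),T.mean(0) if len(T) else 0)
s=cam('scene')
# unit: bar top and camera box
P=cloud(s,bot.cut_out('unit','scene')[0]['region'])
T=P[(P[:,2]>7)&(P[:,2]<17)]; print('bar',cv2.minAreaRect(T[:,:2].astype(np.float32)))
Q=P[(P[:,2]>96)&(P[:,2]<112)&(P[:,1]<-200)]; print('cam',cv2.minAreaRect(Q[:,:2].astype(np.float32)) if len(Q)>4 else 0)
E
```

```text
pos [640.2 148.6 203.8] [641.9 148.9 206.8] [ 3.1 -0.   1.6] open 49.71996999579924 F [1.6 0.1 2.9] 0.0 12.85
tips 4067 [ 4.3  7.3 11.4]
collet 735 [637.4 150.1  46.4]
bar ((465.6684265136719, -184.2626953125), (76.72864532470703, 321.36614990234375), 19.523582458496094)
cam ((503.9659729003906, -290.88739013671875), (44.74147415161133, 89.9156494140625), 19.664287567138672)
```

Request:
move_arm([
  [[6.0, -3, -1.4, 0, 0], [6.0, -6.5, -3, 0, 0], [6.0, -10, -4.7, 0, 0], [6.0, -13.5, -6.3, 0, 0], [6.0, -16.8, -7.9, 0, 0]],
])

```text
t: 13.37
position: [556.6, -21.4, 195.5]
orientation: [-3.138, 0.0, 1.571]
wrist_force: [0.1, -0.7, 0.3]
opening: 59.9
gripper_force: 0.0
```

Request:
move_arm([
  [[6.0, -3.4, -1.6, 0, 0], [6.0, -6.8, -3.2, 0, 0], [6.0, -10.2, -4.8, 0, 0], [6.0, -13.6, -6.4, 0, 0], [6.0, -16.8, -7.9, 0, 0]],
])

```text
t: 13.78
position: [477.6, -189.1, 195.8]
orientation: [-3.138, -0.001, 1.571]
wrist_force: [1.1, 0.3, 0.5]
opening: 59.7
gripper_force: 0.0
```

Request:
move_arm([
  [[6.0, -3.4, -1.6, 0, 0], [6.0, -6.8, -3.2, 0, 0], [6.0, -10.2, -4.8, 2, 0], [6.0, -13.6, -6.4, 4, 0], [6.0, -16.8, -7.9, 6, 0]],
])

```text
t: 14.2
position: [399.5, -356.3, 136.1]
orientation: [-3.141, -0.001, 1.571]
wrist_force: [1.4, 0.2, -1.0]
opening: 60.4
gripper_force: 0.0
```

```bash
python3 - <<'E'
from h import *
np.set_printoptions(precision=1,suppress=True)
c=tips(); c=tips(); cv2.imwrite('pics/w5.png',c['pixels'])
T=near(c,(402,-358),40,52,35); print('block',len(T),T.mean(0),cv2.minAreaRect(T[:,:2].astype(np.float32)))
E
```

```text
pos [ 399.5 -356.3  136.1] [ 395.1 -360.5  131.8] [-3.1  0.   1.6] open 60.219550770542675 F [-1.9 -3.7 -2.2] 0.0 14.25
tips 4106 [ 7.   8.9 12.5]
pos [ 395.1 -360.5  131.8] [ 396.3 -357.2  133. ] [-3.1 -0.   1.6] open 60.09401731371461 F [ 0.1  0.5 -0.9] 0.0 14.3
tips 4110 [ 6.2  8.9 12.4]
block 1406 [ 402.8 -358.1   45.5] ((402.75897216796875, -358.8943176269531), (30.926002502441406, 30.80207633972168), 46.982322692871094)
```

View pics/w5.png

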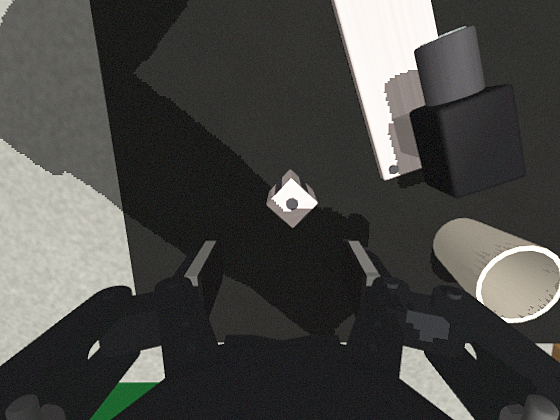

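Request:
move_arm([
  [[6.0, -0.2, 0.1, 0, 7], [6.0, -0.2, 0.1, 0, 14], [6.0, -0.2, 0.1, 0, 21], [6.0, -0.2, 0.1, 0, 21.5], [6.0, -0.2, 0.1, 0, 21.5]],
])

```text
t: 14.72
position: [401.9, -356.4, 137.1]
orientation: [-3.14, -0.001, 1.199]
wrist_force: [0.4, 0.6, 0.1]
opening: 59.9
gripper_force: 0.0
```

Request:
move_arm([
  [[6.0, 0, 0, 2, 7], [6.0, 0, 0, 4, 14], [6.0, 0, 0, 5, 21], [6.0, 0, 0, 6, 21.5], [6.0, 0, 0, 6, 21.5]],
])

```text
t: 15.13
position: [401.1, -355.9, 75.8]
orientation: [-3.137, -0.0, 0.825]
wrist_force: [-0.9, 0.1, -0.1]
opening: 60.1
gripper_force: 0.0
```

```bash
python3 - <<'E'
from h import *
np.set_printoptions(precision=2,suppress=True)
c=tips(); c=tips()
T=near(c,(402,-358),40,52,35); print('block',len(T),T.mean(0),cv2.minAreaRect(T[:,:2].astype(np.float32)))
E
```

```text
pos [ 401.07 -355.85   75.8 ] [ 401.61 -356.43   76.91] [-3.14  0.    0.82] open 60.01785725809956 F [ 0.4  -0.5   0.24] 0.0 15.1833
tips 4982 [-30.   -29.97 -29.8 ]
pos [ 401.61 -356.43   76.91] [ 402.23 -357.06   77.81] [-3.14 -0.    0.82] open 60.29501378184217 F [-0.46 -0.3   0.24] 0.0 15.2333
tips 4176 [-30.   -29.69  11.31]
block 2241 [ 403.85 -358.13   45.51] ((403.0120544433594, -358.9034423828125), (31.537336349487305, 30.623788833618164), 45.104331970214844)
```

Request:
move_arm([
  [[6.0, 0, 0, 3, 0], [6.0, 0, 0, 5.5, 0], [6.0, 0, 0, 7.1, 0], [6.0, 0, 0, 7.1, 0]],
])

```text
t: 15.57
position: [400.8, -356.0, 4.9]
orientation: [-3.137, 0.0, 0.823]
wrist_force: [-0.9, 1.1, -0.4]
opening: 60.1
gripper_force: 0.0
```

Request:
move_arm([
  [[2.0, 0, 0, 0, 0], [2.0, 0, 0, 0, 0], [2.0, 0, 0, 0, 0], [2.0, 0, 0, 0, 0], [2.0, 0, 0, 0, 0]],
])

```text
t: 15.98
position: [403.6, -358.6, 8.8]
orientation: [3.138, -0.0, 0.821]
wrist_force: [0.5, 0.1, 6.3]
opening: 29.3
gripper_force: 40.4
```

Request:
move_arm([
  [[2.0, 0, 0, -3, 0], [2.0, 0, 0, -7, 0], [2.0, 0, 0, -11, 0], [2.0, 0, 0, -15, 0], [2.0, 0, 0, -19, 0]],
])

```text
t: 16.4
position: [401.8, -357.0, 199.3]
orientation: [3.141, -0.0, 0.821]
wrist_force: [0.7, -0.7, -0.5]
opening: 29.2
gripper_force: 39.8
```

Request:
move_arm([
  [[2.0, 0, 0, 0, -7], [2.0, 0, 0, 0, -14], [2.0, 0, 0, 0, -21], [2.0, 0, 0, 0, -28], [2.0, 0, 0, 0, -29.5]],
])

```text
t: 16.82
position: [402.1, -357.3, 197.5]
orientation: [3.141, 0.0, 1.34]
wrist_force: [-0.2, -0.1, -1.2]
opening: 29.4
gripper_force: 39.9
```

```bash
python3 - <<'E'
from h import *
np.set_printoptions(precision=2,suppress=True)
c=tips()
o=bot.get_obs(); y=o['orientation'][2]; d=np.array([627.7+.5,101.8,0])-o['position']
print('to tray centre, tool axes', d[0]*np.cos(y)+d[1]*np.sin(y), d[0]*np.sin(y)-d[1]*np.cos(y), o['orientation'],o['joint_positions'])
E
```

```text
pos [ 402.13 -357.3   197.49] [ 402.12 -357.29  197.38] [3.14 0.   1.34] open 29.602567678435317 F [-0.93  0.5  -1.34] 39.93365943431854 16.8667
tips 10459 [-8.15 -4.71  6.01]
to tray centre, tool axes 498.87414015903124 114.00870993760142 [3.14 0.   1.34] [-0.73  0.3  -0.17  1.1   0.    1.08]
```

Request:
move_arm([
  [[2.0, 3, 0.7, 0, 0], [2.0, 6.5, 1.5, 0, 0], [2.0, 10, 2.3, 0, 0], [2.0, 13.5, 3.1, 0, 0], [2.0, 17, 3.9, 0, 0]],
])

```text
t: 17.28
position: [480.2, -199.8, 197.3]
orientation: [3.141, 0.0, 1.334]
wrist_force: [0.6, 0.6, -0.5]
opening: 29.6
gripper_force: 39.9
```

Request:
move_arm([
  [[2.0, 3.5, 0.8, 0, 0], [2.0, 7, 1.6, 0, 0], [2.0, 10.5, 2.4, 0, 0], [2.0, 14, 3.2, 0, 0], [2.0, 17, 3.9, 0, 0]],
])

```text
t: 17.7
position: [558.2, -42.7, 197.3]
orientation: [3.141, -0.001, 1.335]
wrist_force: [0.7, -0.9, -0.4]
opening: 29.5
gripper_force: 39.9
```

Request:
move_arm([
  [[2.0, 3.5, 0.8, 0, 0], [2.0, 7, 1.6, 0, 0], [2.0, 10.5, 2.4, 0, 0], [2.0, 14, 3.2, 0, 0], [2.0, 15.9, 3.6, 0, 0]],
])

```text
t: 18.12
position: [631.1, 105.0, 196.9]
orientation: [3.141, -0.002, 1.337]
wrist_force: [1.0, -0.1, -0.3]
opening: 29.5
gripper_force: 39.9
```

Request:
move_arm([
  [[2.0, 0, 0, 2, 0], [2.0, 0, 0, 5, 0], [2.0, 0, 0, 8, 0], [2.0, 0, 0, 11, 0], [2.0, 0, 0, 11, 0]],
])

```text
t: 18.53
position: [624.5, 100.5, 80.7]
orientation: [-3.131, 0.005, 1.335]
wrist_force: [-1.1, 0.1, -2.8]
opening: 29.5
gripper_force: 40.0
```

```bash
python3 - <<'E'
from h import *
np.set_printoptions(precision=2,suppress=True)
c=tips();c=tips(); cv2.imwrite('pics/w6.png',c['pixels'])
E
```

```text
pos [624.46 100.54  80.71] [626.11 100.69  83.77] [-3.13  0.    1.33] open 29.387004865918648 F [-0.09  0.29 -0.79] 39.96575653553009 18.5833
tips 10457 [-8.93 -4.7   6.02]
pos [626.11 100.69  83.77] [628.38 100.98  86.34] [-3.14  0.    1.33] open 29.695898040011784 F [ 0.69  1.03 -0.39] 39.96354639530182 18.6333
tips 10449 [-7.89 -4.92  5.94]
```

View pics/w6.png

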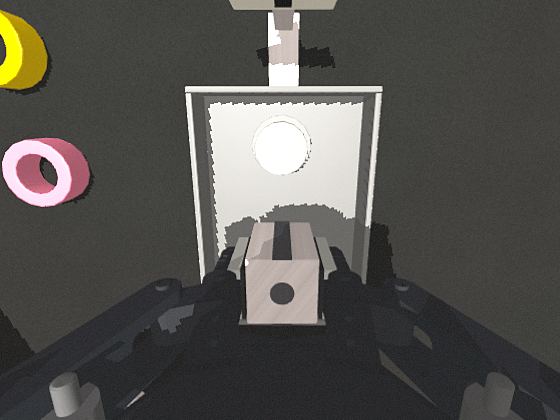

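The block is held square ([290,283]) above the tray centre, and the collet stands upright in the tray at [145,282]. Lower, release and rise.

Request:
move_arm([
  [[2.0, 0, 0, 3, 0], [2.0, 0, 0, 5.5, 0], [2.0, 0, 0, 7.2, 0], [2.0, 0, 0, 7.2, 0], [2.0, 0, 0, 7.2, 0]],
])

```text
t: 19.05
position: [630.6, 101.2, 16.6]
orientation: [3.14, -0.001, 1.335]
wrist_force: [0.5, -0.3, -0.4]
opening: 29.6
gripper_force: 40.0
```

Request:
move_arm([
  [[2.0, 0, 0, 0, 0], [4.8, 0, 0, 0, 0], [4.8, 0, 0, 0, 0], [4.8, 0, 0, 0, 0]],
])

```text
t: 19.38
position: [630.9, 101.4, 16.7]
orientation: [3.139, -0.001, 1.335]
wrist_force: [-0.2, -0.3, 0.3]
opening: 48.0
gripper_force: 0.0
```

Request:
move_arm([
  [[4.8, 0, 0, -3, 0], [4.8, 0, 0, -7, 0], [4.8, 0, 0, -11, 0], [4.8, 0, 0, -15, 0], [4.8, 0, 0, -19, 0]],
])

```text
t: 19.8
position: [629.4, 101.1, 207.7]
orientation: [3.141, -0.0, 1.335]
wrist_force: [0.4, -0.1, -0.1]
opening: 48.1
gripper_force: 0.0
```

```bash
python3 - <<'E'
from h import *
np.set_printoptions(precision=2,suppress=True)
c=tips();c=tips()
for n,b,z in(('block',(628,102),40),('collet',(638,149),40)):
    T=near(c,b,z,56,28); print(n,len(T),T.mean(0) if len(T) else 0)
for n in('scene','side'):
    s=cam(n); T=near(s,(616.5,55),17,31,30); print(n,'ring',len(T),T.mean(0)); T=near(s,(628,102),40,56,28); print('block',len(T),T.mean(0) if len(T) else 0)
    # mirror grip: points above 126
    T=near(s,(423,-85),128,164,45); print('grip',len(T),T.mean(0),cv2.minAreaRect(T[:,:2].astype(np.float32)))
    P=near(s,(466,-184),6,18,185); cv2.imwrite('pics/x.png',s['pixels']); a=cv2.minAreaRect(P[:,:2].astype(np.float32)); print('bar',a)
    print([ (round(r['score'],2),onz(s,r['pixel'],0)[:2]) for r in bot.place_of('unit',n)[:1]])
E
```

```text
pos [629.37 101.14 207.69] [633.65 101.83 217.04] [ 3.13 -0.01  1.34] open 47.90873387211485 F [2.54 0.43 5.47] 0.0 19.85
tips 4089 [ 4.47  7.02 11.41]
pos [633.65 101.83 217.04] [634.23 101.94 214.13] [ 3.13 -0.01  1.34] open 47.87198422872418 F [ 0.26 -0.31  0.39] 0.0 19.9
tips 4072 [ 4.06  6.81 11.45]
block 817 [633.08 101.46  49.36]
collet 738 [637.6  149.51  46.56]
scene ring 159 [619.11  55.35  24.86]
block 119 [635.16 101.14  48.2 ]
grip 106 [435.34 -79.84 150.53] ((431.0926818847656, -79.57099151611328), (47.46323776245117, 14.836146354675293), 14.72606372833252)
bar ((458.80865478515625, -171.42874145507812), (326.9040832519531, 310.6634826660156), 78.5443344116211)
[(0.61, array([442.36, -76.85]))]
side ring 136 [611.91  55.44  23.87]
block 118 [629.15 103.17  47.19]
grip 183 [425.66 -76.99 145.83] ((426.295166015625, -80.131591796875), (41.50537872314453, 19.01446533203125), 10.839238166809082)
bar ((485.8124694824219, -190.00274658203125), (306.29412841796875, 276.46636962890625), 75.77488708496094)
[(0.8, array([428.73, -76.77]))]
```

All three parts are in the tray: ring top z≈24, collet ≈46, block ≈49. Next is the mirror; move over the grip and turn the tool to match the bar.

Request:
move_arm([
  [[4.0, -3.2, -2.2, -0.6, 0], [4.0, -6.4, -4.4, -1.2, 0], [4.0, -9.6, -6.6, -1.3, 0], [4.0, -11.2, -7.7, -1.3, 0]],
])

```text
t: 20.43
position: [523.7, 8.2, 216.1]
orientation: [-3.136, 0.003, 1.334]
wrist_force: [-0.5, 0.2, 0.8]
opening: 39.9
gripper_force: 0.0
```

Request:
move_arm([
  [[4.0, -3.2, -2.2, -0.6, 0], [4.0, -6.4, -4.4, -1.2, 0], [4.0, -9.6, -6.6, -1.3, 0], [4.0, -11.1, -7.7, -1.3, 0]],
])

```text
t: 20.77
position: [423.0, -81.2, 229.4]
orientation: [-3.136, 0.002, 1.333]
wrist_force: [0.7, -1.4, -0.6]
opening: 39.8
gripper_force: 0.0
```

Request:
move_arm([
  [[4.0, 0, 0, 0, 7], [4.0, 0, 0, 0, 14], [4.0, 0, 0, 0, 21], [4.0, 0, 0, 0, 28], [4.0, 0, 0, 0, 32]],
])

```text
t: 21.18
position: [426.3, -79.6, 229.1]
orientation: [-3.138, 0.002, 0.771]
wrist_force: [-0.4, -0.3, 0.0]
opening: 40.1
gripper_force: 0.0
```

Request:
move_arm([
  [[4.0, 0, 0, 0, 7], [4.0, 0, 0, 0, 14], [4.0, 0, 0, 0, 21], [4.0, 0, 0, 0, 28], [4.0, 0, 0, 0, 30.5]],
])

```text
t: 21.6
position: [426.4, -79.4, 229.0]
orientation: [-3.14, 0.004, 0.24]
wrist_force: [0.9, 0.2, -0.1]
opening: 40.4
gripper_force: 0.0
```

```bash
python3 - <<'E'
from h import *
np.set_printoptions(precision=2,suppress=True)
c=tips();c=tips(); cv2.imwrite('pics/w7.png',c['pixels'])
T=near(c,(428,-80),153,164,45); a=cv2.minAreaRect(T[:,:2].astype(np.float32)); print('grip',len(T),T.mean(0),a)
o=bot.get_obs(); y=o['orientation'][2]; print(o['joint_positions'],o['orientation'])
for g in(np.array(a[0]),): d=np.r_[g,0]-o['position']; print(d[0]*np.cos(y)+d[1]*np.sin(y), d[0]*np.sin(y)-d[1]*np.cos(y))
E
```

```text
pos [426.37 -79.44 229.05] [426.36 -79.43 229.07] [-3.14  0.    0.24] open 40.079794430083275 F [-0.98 -0.27  0.76] 0.0 21.65
tips 4105 [ 2.35  6.23 10.87]
pos [426.36 -79.43 229.07] [426.48 -79.47 229.24] [-3.14  0.    0.24] open 39.6336109951361 F [ 0.37 -0.03 -0.54] 0.0 21.7
tips 4082 [ 3.42  6.13 10.88]
grip 989 [430.12 -81.42 158.27] ((428.96575927734375, -81.56901550292969), (42.1416015625, 13.73942756652832), 14.295858383178711)
[-0.18  0.11 -0.33  1.13 -0.    2.71] [-3.14  0.    0.24]
1.9061237824549095 2.6381104141859284
```

View pics/w7.png

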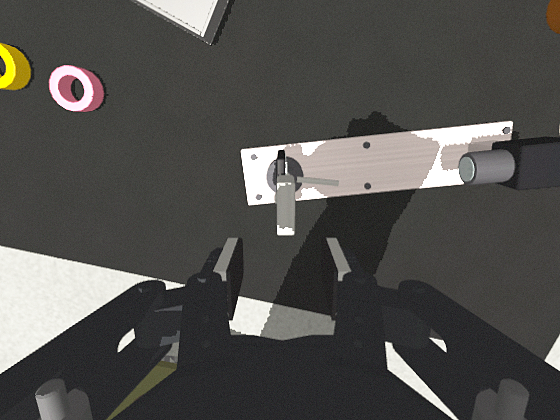

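The bar grip is at [205,286] between the open fingers, and the needle points towards the bench camera. The measured bar is 42 x 14 mm at z 158, centred at (429,-81.6). Centre the tool, descend, pinch.

Request:
move_arm([
  [[4.0, 0.2, 0.26, 3, 0], [4.0, 0.2, 0.26, 6, 0], [4.0, 0.2, 0.26, 8.5, 0], [4.0, 0.2, 0.26, 9.6, 0], [4.0, 0.2, 0.26, 9.6, 0]],
])

```text
t: 22.12
position: [426.7, -81.0, 131.3]
orientation: [-3.138, 0.008, 0.246]
wrist_force: [-0.6, -0.8, -0.2]
opening: 40.4
gripper_force: 0.0
```

Request:
move_arm([
  [[4.0, 0, 0, 0, 0], [0.8, 0, 0, 0, 0], [0.8, 0, 0, 0, 0], [0.8, 0, 0, 0, 0], [0.8, 0, 0, 0, 0]],
], grip_force=60)

```text
t: 22.53
position: [431.2, -81.2, 136.2]
orientation: [-3.141, -0.003, 0.245]
wrist_force: [-1.3, 2.9, 5.1]
opening: 12.9
gripper_force: 59.9
```

Request:
move_arm([
  [[0.8, 0, 0, 0, 0], [0.8, 0, 0, 0, 0]],
])

```text
t: 22.7
position: [431.2, -81.2, 136.2]
orientation: [-3.141, -0.003, 0.245]
wrist_force: [-0.6, 3.7, 6.0]
opening: 12.6
gripper_force: 59.9
```

Request:
move_arm([
  [[0.8, 0, 0, 0, -5], [0.8, 0, 0, 0, -10], [0.8, 0, 0, 0, -15], [0.8, 0, 0, 0, -20], [0.8, 0, 0, 0, -25]],
])

```text
t: 23.12
position: [430.5, -79.9, 136.1]
orientation: [-3.139, -0.004, 0.686]
wrist_force: [-3.6, 8.6, 8.1]
opening: 12.4
gripper_force: 60.3
```

Request:
move_arm([
  [[0.8, 0, 0, 0, -5], [0.8, 0, 0, 0, -10], [0.8, 0, 0, 0, -15], [0.8, 0, 0, 0, -20], [0.8, 0, 0, 0, -25]],
])

```text
t: 23.53
position: [429.4, -79.0, 136.1]
orientation: [-3.138, -0.005, 1.123]
wrist_force: [-4.9, 11.4, 11.4]
opening: 12.5
gripper_force: 60.8
```

Request:
move_arm([
  [[0.8, 0, 0, 0, -5], [0.8, 0, 0, 0, -10], [0.8, 0, 0, 0, -15], [0.8, 0, 0, 0, -17], [0.8, 0, 0, 0, -17]],
])

```text
t: 23.95
position: [428.4, -78.6, 136.1]
orientation: [-3.138, -0.006, 1.416]
wrist_force: [-6.4, 11.4, 14.3]
opening: 13.0
gripper_force: 61.0
```

```bash
python3 - <<'E'
from h import *
np.set_printoptions(precision=2,suppress=True)
c=tips();c=tips(); cv2.imwrite('pics/w8.png',c['pixels'])
a=np.array([429,-81.6])
for n in('wrist','scene','side'):
    s=c if n=='wrist' else cam(n)
    Q=near(s,a,29,43,66); r=np.hypot(*(Q[:,:2]-a).T); Q=Q[r>22]
    if len(Q): print(n,len(Q),'mean',Q.mean(0),'angles',np.degrees(np.arctan2(*(Q[:,:2]-a).T[::-1]))[::max(1,len(Q)//12)])
    T=near(s,(632,102),15,56,95); print(n,'tray things',len(T))
    w=s['pixels']
E
```

```text
pos [428.43 -78.63 136.1 ] [428.46 -78.64 136.11] [-3.14 -0.01  1.42] open 12.68522497276692 F [-6.85 10.36 13.62] 61.03445649147034 24.0
tips 7022 [-29.88 -18.88 -13.61]
pos [428.46 -78.64 136.11] [428.5  -78.65 136.15] [-3.14 -0.01  1.42] open 12.83779143096009 F [-6.98 10.99 13.66] 61.03027403354645 24.05
tips 7020 [-29.88 -18.86 -13.61]
wrist 417 mean [451.32 -49.99  37.87] angles [  55.4    55.46   51.43   52.64   55.04   49.09   51.32   54.2    56.63
   49.58   51.46   54.32 -171.48]
wrist tray things 2924
scene 35 mean [453.55 -49.91  36.92] angles [105.34  43.75  54.37  46.21  54.81  53.62  41.98  52.9   52.53  57.92
  49.2   53.41  55.94  15.44  51.62  52.38  49.13  53.62]
scene tray things 1104
side 44 mean [443.74 -52.67  35.25] angles [-128.28   57.59   55.79   55.54   49.02   58.99   50.15  172.77   52.88
   55.87  134.57   59.64   98.65  126.27   54.43]
side tray things 1306
```

View pics/w8.png

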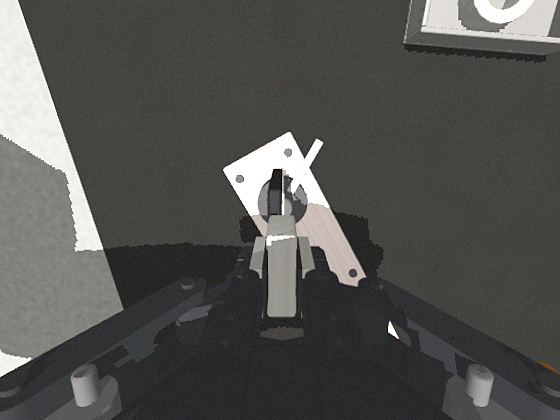

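The needle runs from the axis to its tip at [142,320], roughly towards the marker. I'll fit the line and work out the remaining error.

```bash
python3 - <<'E'
from h import *
np.set_printoptions(precision=2,suppress=True)
a=np.array([429,-81.6]); m=np.array([655.3,216.5])
c=cam('wrist'); Q=near(c,a,32,44,68); r=Q[:,:2]-a; ang=np.degrees(np.arctan2(r[:,1],r[:,0])); Q=Q[(np.hypot(*r.T)>22)&(ang>35)&(ang<70)]
vx,vy,x,y=cv2.fitLine(Q[:,:2].astype(np.float32),cv2.DIST_HUBER,0,.01,.01).ravel()
d=np.array([vx,vy])*np.sign(vx); n=np.array([-d[1],d[0]])
print(len(Q),Q[:,2].mean(),'needle',np.degrees(np.arctan2(d[1],d[0])),'axis off line',n@(a-[x,y]),'marker left of line',n@(m-[x,y]),'want',np.degrees(np.arctan2(*(m-a)[::-1])),'centroid ang',np.degrees(np.arctan2(*(Q[:,:2].mean(0)-a)[::-1])))
# base disc / bar check of axis and marker from other views
for k in('scene','side'):
    s=cam(k); T=near(s,m,62,104,35); print(k,'plate',len(T),T.mean(0),cv2.minAreaRect(T[:,:2].astype(np.float32)))
    print([(q['score'],onz(s,q['pixel'],83)) for q in bot.place_of('marker',k)[:1]])
T=near(c,a,122,164,40); print('n',len(T))
o=bot.get_obs(); print('tool yaw deg',np.degrees(o['orientation'][2]),o['torque'],o['t'])
E
```

```text
391 38.441139112426136 needle 52.196777 axis off line -0.6425398453090061 marker left of line 3.27401096979645 want 52.796368087198346 centroid ang 53.047490558094225
scene plate 57 [661.9  214.65  83.47] ((655.8937377929688, 215.96629333496094), (4.184698581695557, 51.292449951171875), 80.23776245117188)
[(0.73, array([645.97, 214.63,  83.  ]))]
side plate 190 [652.58 220.41  83.15] ((655.0103149414062, 223.86814880371094), (15.331271171569824, 52.326717376708984), 79.8384017944336)
[(0.61, array([648.87, 223.21,  83.  ]))]
n 4120
tool yaw deg 81.07753041594124 [ 1.99  1.32 -0.08] 24.4
```

```bash
python3 -c "
from cell import bot
print(bot.hand_in())"
```

```text
the job is handed in; nothing more can be done
None
```

The job is handed in: the collet, ring and block are in the tray, and the arm is still holding the mirror with the needle line measured within about 0.6° of the marker's centre.

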